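# Swap the weighed vial for the next one behind the reagent bottles

## Task

The white-capped vial on the pocket scale has been weighed and the blue-capped vial, hemmed in between the two reagent bottles in the bottle rack, is next: set both bottles aside in the steel tray, then swap the two vials, so that the blue-capped one stands in the middle of the scale's pan and the white-capped one in the rack's middle cell. Then put each bottle back into the very cell of the rack that it came from. Keep bottles and vials upright throughout and do not disturb the measuring cylinder, the timer or the red culture dish.

Things in the scene. Friction and masses are not known exactly. Their poses are not given: they have to be found in the camera images.
- amber_bottle: Brown reagent bottle with a narrower black cap, standing in one end cell of the rack (either end). 76 mm tall; round body 38 mm across; the black cap is 24 mm across and takes up the top 13 mm. Loose, under 0.15 kg. Origin: centre of the underside, z up.
- white_bottle: White reagent bottle with a narrower blue cap, standing in the other end cell of the rack. 80 mm tall; round body 41 mm across; the blue cap is 25 mm across and takes up the top 13 mm. Loose, under 0.15 kg. Origin: centre of the underside, z up.
- blue_vial: Small clear sample vial with a blue screw cap, at the start in the rack's middle cell between the bottles. Cylinder 20 mm across, 48 mm tall. Loose, about 14 g. Origin: centre of the underside, z up.
- white_vial: Small clear sample vial with a white screw cap, at the start on the scale's pan. Cylinder 20 mm across, 48 mm tall. Loose, about 14 g. Origin: centre of the underside, z up.
- rack: Grey bottle rack, 62 x 156 mm, fixed. Origin: underside centre = middle cell's centre; z up. Cells in a row along y, floors at z 5 mm: middle 54 (x) x 32 mm, end ones 54 x 55 at y +-46.5 mm. Cell walls 16 mm high, dividers at y +-17.5. Steel rail all round (x +-29, y +-76), top at z 46.5 mm. With the bottles out, grip a vial in the middle cell with fingers along y, tips above the dividers.
- tray: Empty shallow steel tray, the side area, fixed to the bench. 130 mm (its x) by 200 mm (its y), rim 16.5 mm high, flat floor 2.5 mm above the origin. Origin: centre of the underside, z up.
- scale: Grey pocket scale, fixed, 126 (x) x 84 mm (y). Flat steel pan 77 x 66 mm, its centre 15.5 mm from the origin along the scale's -x, its surface 23 mm above the origin. The lid, hinged at the -x end, stands open leaning outward, top about 112 mm above the bench. Grip things on the pan with fingers along the scale's y. Origin: underside centre, z up.
- measuring_cylinder: Bystander, loose: clear measuring cylinder, 40 mm across the foot, 170 mm tall, standing on the bench. Origin: centre of the underside.
- kitchen_timer: Bystander, loose: white wind-up timer with a red bar grip, 60 mm across, 44 mm tall, on the bench behind the rack. Origin: centre of the underside.
- petri_red: Bystander, loose: round culture dish with red filling, 60 mm across, 15 mm tall, on the bench behind the rack. Origin: centre of the underside.

How it is judged:
By the outcome, as a careful person would: the job done as asked, in the order asked, and still so for the second after the job is handed in, with the robot touching nothing.
It also fails if it takes over 144 s, if anything falls off the work surface, if the arm or the gripper's body presses on something with over 40 N, if the wrist force passes 120 N, or if a joint passes its speed limit or range.

## Robot

A 6-joint arm with a two-finger parallel gripper is mounted at the origin on a cart in front of the work surface, level with it; the furniture and walls round the work are solid. World frame = base frame: x ahead of the robot, y to its left, z up, the work surface at z = 0. Lengths are in m, angles in degrees, forces in N, time in s.
With the tool pointing down it reaches from about 0.325 to 0.85 m from the base axis. Payload 15.5 kg.
Tool frame: the origin (TCP) lies at the very end of the fingers, on their centre line; the grasp point (between the pads) lies arm.grip_depth behind it (arm.grip_depth is the distance from the TCP to the grasp point, in m); z points along the fingers, y is the line along which they close (so a half turn about z gives the same grasp; the last joint's range is limited). The gripper opens to 91 mm and grips with 3 to 60 N. Pads are 32 mm wide; open, the fingers measure 118 mm over their backs; the gripper's body (76 mm by 178 mm) begins 60 mm behind the grasp point.
Start: joints at [-73.711, 28.281, 77.091, -0, 74.628, -5.472], TCP at [0.232, -0.58, 0.214] pointing down, gripper open.
Joint ranges: [-166.48, 166.48], [-47.26, 123.95], [12.59, 153.08], [-70.14, 250.14], [6.76, 159.57], [-176.63, 176.63]. Speed limits (degrees/s): [108.29, 108.29, 147.25, 172.46, 172.46, 172.46].

## Interface

Orientations are given as a 3x3 rotation matrix whose columns are the frame's x, y, z axes.
In Python, from rig import arm gives the robot as it stands. Calls block until the motion is done:
- arm.move_to(position, orientation): joint-space move of the TCP to a pose.
- arm.move_l(position, orientation=None, feed=0.15): straight line of the TCP; orientation=None keeps the orientation; feed is the mean speed in m/s.
- arm.move_joints(angles): joint-space move.
- arm.grip(opening): finger opening in m; the grip force is fixed at half the most; returns when the fingers have stopped.
- arm.sleep(seconds).
- arm.solve_ik(position, orientation): joint angles nearest the present ones, or None.
- arm.snapshot(name): name is "scene" or "top" or "wrist"; returns the picture (384x512x3 uint8, red, green, blue); there is no depth.
- arm.get_calibration(name): a dict with "intrinsics" (3x3 intrinsics, pixels), "k1" (the pictures are not rectified: a ray, as slopes to the right and down, at radius r is drawn at 1 + k1 r^2 times it, then the intrinsics apply), "cam_to_world" (4x4, takes a point from camera to world coordinates). Camera axes: x right, y down, z forward; pixel columns grow to the right and rows downward; lengths in m; the calibration is good to about 2 mm. A picture is of the moment at which its call begins: read the wrist's pose just before it. get_calibration takes no time and is no camera call; for the wrist camera it gives the pose at the moment of the call.
A pose or a line that the arm cannot do raises arm.Unreachable and nothing moves.
- arm.sign_off(): hands the job in; it is judged then, once.
Readings, each from a call of its own:
- arm.current_t(): time.
- arm.current_joint_positions(): joint angles.
- arm.current_dq(): joint speeds.
- arm.current_tau(): joint torques, N m.
- arm.current_ee_pos(): TCP position.
- arm.current_tool_rot(): TCP orientation.
- arm.current_force(): force on the tool from outside, world axes, zero at the start.
- arm.current_torque(): the same for the moment, N m.
- arm.current_width(): finger opening in m.
- arm.current_grasp_force(): force on a finger pad.
Only numpy, scipy, OpenCV 4.12 (cv2) and the standard library are available. Lean on these libraries where they do the work, as an engineer would, in place of code of your own. Each camera call takes 0.05 s, during which the arm holds its last target. There are 200 camera calls.

## Working session

There is one attempt and no reset: what is moved stays moved. The work goes in short steps, each a Python script; the robot and the scene stay as the last script left them, time stands still between calls to the robot, and variables do not carry over. Pictures are saved under pics/ and viewed, at most 14 in all, crops included, and the job is handed in when it is done.

```bash
mkdir -p pics; cat > h.py <<'E'
import numpy as np, cv2
from rig import arm
def save(cam,fn,crop=None,s=1):
    K=arm.get_calibration(cam); im=arm.snapshot(cam)[:,:,::-1]
    np.savez('pics/'+fn+'.npz',im=im,I=K['intrinsics'],k1=K['k1'],T=K['cam_to_world'])
    if crop: x0,y0,x1,y1=crop; im=im[y0:y1,x0:x1]
    if s!=1: im=cv2.resize(im,None,fx=s,fy=s,interpolation=cv2.INTER_CUBIC)
    cv2.imwrite('pics/'+fn+'.png',im)
def ray(fn,u,v):
    d=np.load('pics/'+fn+'.npz'); I=d['I'];k=float(d['k1']);T=d['T']
    p=cv2.undistortPoints(np.array([[[u,v]]],float),I,np.array([k,0,0,0,0]))[0,0]
    return T[:3,3],T[:3,:3]@np.array([p[0],p[1],1])
def atz(fn,u,v,z):
    o,r=ray(fn,u,v); return o+r*(z-o[2])/r[2]
def proj(fn,P):
    d=np.load('pics/'+fn+'.npz'); T=d['T']; q=(np.asarray(P)-T[:3,3])@T[:3,:3]
    q=q[...,:2]/q[...,2:]; r2=(q**2).sum(-1,keepdims=True); q=q*(1+float(d['k1'])*r2)
    return q@d['I'][:2,:2].T+d['I'][:2,2]
E
python3 - <<'E'
from h import *
save('top','top0',s=1.5); save('scene','sc0',s=1.5)
for n in('top','scene'):
    c=arm.get_calibration(n);print(c['intrinsics'],c['k1'],c['cam_to_world'])
print(arm.grip_depth,arm.current_tool_rot(),arm.current_t())
E
```

```text
[[400.03765338   0.         255.39155112]
 [  0.         400.03765338 190.4542417 ]
 [  0.           0.           1.        ]] -0.030269983933801946 [[-1.83248954e-02 -9.88615828e-01  1.49341701e-01  3.94839963e-01]
 [-9.99828127e-01  1.85395623e-02  4.52577080e-05 -2.06981895e-02]
 [-2.81347225e-03 -1.49315203e-01 -9.88785646e-01  1.22395975e+00]
 [ 0.00000000e+00  0.00000000e+00  0.00000000e+00  1.00000000e+00]]
[[351.90884967   0.         256.78816102]
 [  0.         351.90884967 183.62637563]
 [  0.           0.           1.        ]] -0.04061857796523355 [[ 0.60948514 -0.47052415  0.63807122  0.04845648]
 [-0.7927798  -0.36709678  0.48655949 -0.41298749]
 [ 0.0052959  -0.80240076 -0.59676207  0.57882448]
 [ 0.          0.          0.          1.        ]]
0.0188 [[ 9.28745876e-01  3.70716862e-01 -3.24787707e-04]
 [ 3.70716995e-01 -9.28745301e-01  1.03740885e-03]
 [ 8.29398987e-05 -1.08389352e-03 -9.99999409e-01]] 0.1
```

View pics/top0.png

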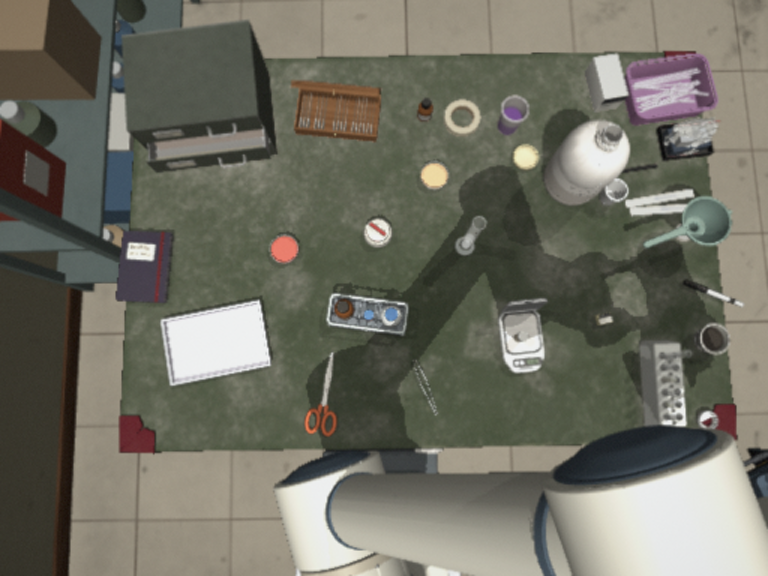

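View pics/sc0.png

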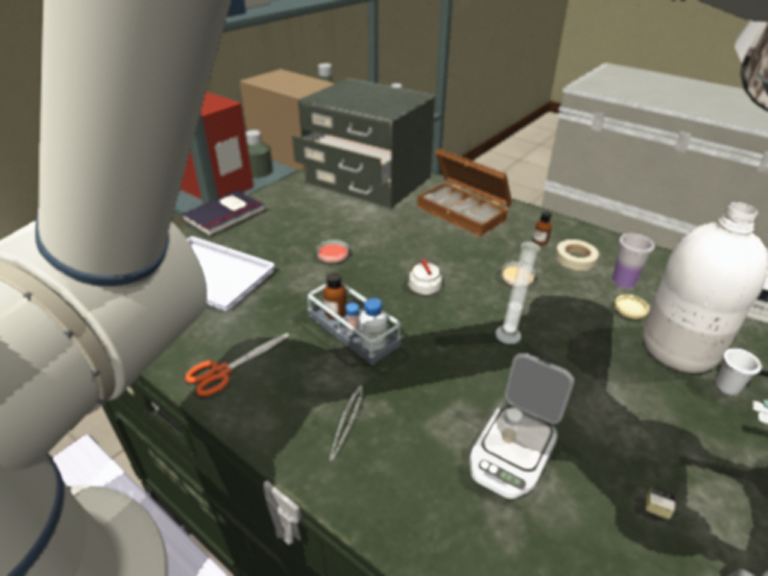

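The top view (1.5× scale) shows the rack at about (367,313), amber bottle left, blue-capped vial in the middle and white bottle right. The scale is at about (522,337) with its lid to the far side, and the tray at about (217,341). The scene view agrees. I'll estimate positions and look from closer with the wrist camera.

```bash
python3 - <<'E'
from h import *
f=lambda u,v,z:print((u,v),atz('top0',u/1.5,v/1.5,z)[:2].round(4))
print('rack rail corners');[f(u,v,.0465) for u,v in((330,292),(408,298),(405,333),(327,328))]
print('caps');f(343,305,.081);f(369,315,.053);f(391,315,.085)
print('scale low corners');[f(u,v,.02) for u,v in((501,309),(541,307),(544,367),(505,371))]
print('vial');f(521,331,.071)
print('tray rim');[f(u,v,.0165) for u,v in((163,319),(262,299),(271,363),(170,384))]
print('cyl, timer,dish');f(465,248,0);f(377,232,.03);f(284,248,.015)
R=np.array([[1,0,0],[0,-1,0],[0,0,-1.]])
c=arm.get_calibration('wrist');T=np.eye(4);T[:3,:3]=arm.current_tool_rot();T[:3,3]=arm.current_ee_pos()
print((np.linalg.inv(T)@c['cam_to_world']).round(3),c['intrinsics'])
E
```

```text
rack rail corners
(330, 292) [0.562  0.0848]
(408, 298) [ 0.5471 -0.0695]
(405, 333) [ 0.478  -0.0619]
(327, 328) [0.4907 0.0911]
caps
(343, 305) [0.5314 0.0569]
(369, 315) [0.5141 0.008 ]
(391, 315) [ 0.5101 -0.0347]
scale low corners
(501, 309) [ 0.5246 -0.2578]
(541, 307) [ 0.5271 -0.339 ]
(544, 367) [ 0.4068 -0.3382]
(505, 371) [ 0.4005 -0.2599]
vial
(521, 331) [ 0.4759 -0.2843]
tray rim
(163, 319) [0.5172 0.427 ]
(262, 299) [0.5545 0.2259]
(271, 363) [0.425  0.2064]
(170, 384) [0.3867 0.4085]
cyl, timer,dish
(465, 248) [ 0.6559 -0.1927]
(377, 232) [ 0.6862 -0.0103]
(284, 248) [0.6598 0.182 ]
[[ 0.001 -0.957 -0.29   0.083]
 [ 1.     0.001 -0.    -0.002]
 [ 0.    -0.29   0.957 -0.171]
 [ 0.     0.     0.     1.   ]] [[344.02756991   0.         248.6912145 ]
 [  0.         344.02756991 187.84009791]
 [  0.           0.           1.        ]]
```

Those values fit the given sizes: rack centre about (0.519, 0.011), scale about (0.465, -0.298), tray about (0.471, 0.317). Next, close wrist views of the scale and then the rack.

```bash
cat >> h.py <<'E'
def Rz(yaw):
    a=np.radians(yaw);c,s=np.cos(a),np.sin(a)
    return np.array([[c,s,0],[s,-c,0],[0,0,-1.]])
E
python3 - <<'E'
from h import *
arm.move_to([.47,-.295,.22],Rz(180)); save('wrist','w1',s=1.5)
arm.move_to([.519,.011,.22],Rz(85)); save('wrist','w2',s=1.5)
print(arm.current_t())
E
```

```text
4.1333
```

View pics/w1.png

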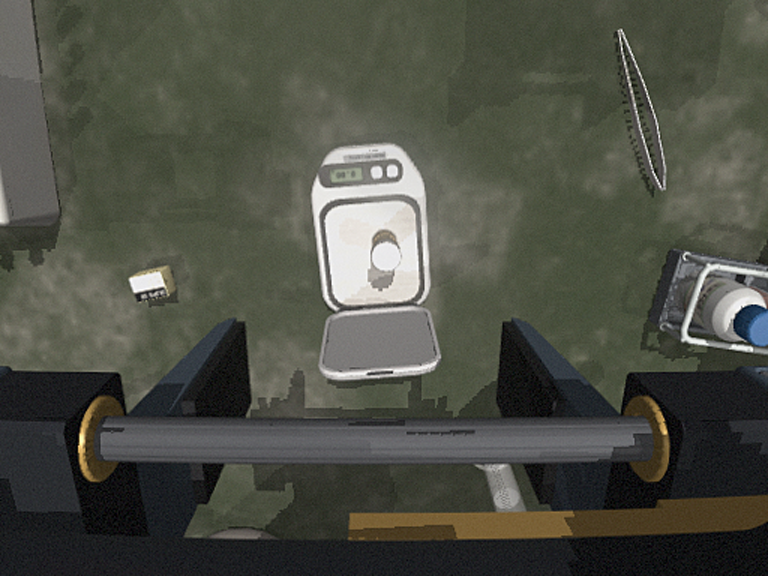

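View pics/w2.png

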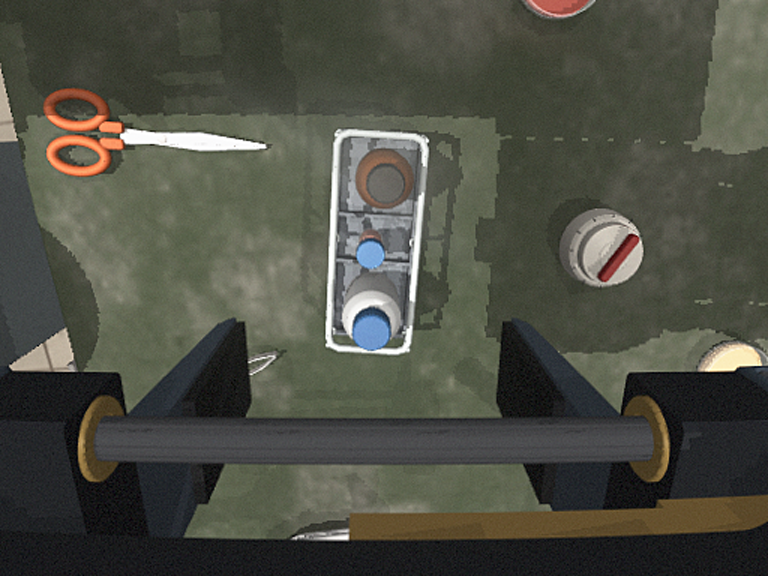

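w1 (1.5×) shows the vial cap at (386,252). The pan spans about (323..418, 200) at the top and (327..424, 303) at the bottom, and the lid stands at (380,343). w2 shows the amber cap at (386,183), blue vial cap (370,253), white bottle cap (371,330), and rail corners (337,132), (427,137), (408,351), (328,348).

```bash
python3 - <<'E'
from h import *
def f(n,u,v,z):
    p=atz(n,u/1.5,v/1.5,z);print((u,v),p[:2].round(4));return p[:2]
print('rail');c=[f('w2',u,v,.0465) for u,v in((337,132),(427,137),(408,351),(328,348))];print(np.mean(c,0))
print('caps');f('w2',386,183,.081);f('w2',370,253,.053);f('w2',371,330,.085)
print('vial,pan');f('w1',386,252,.071);c=[f('w1',u,v,.023) for u,v in((320,200),(418,198),(426,303),(326,306))];print(np.mean(c,0))
print('body');[f('w1',u,v,.02) for u,v in((313,190),(425,183),(428,296),(321,303))]
print('dish,timer');f('w2',600,250,.03)
a=cv2.imread('pics/w1.png')[130:320,290:450];b=cv2.imread('pics/w2.png')[120:360,310:440]
a=cv2.resize(a,None,fx=2.4,fy=2.4);b=cv2.resize(b,None,fx=2.4,fy=2.4)
o=np.zeros((576,700,3),np.uint8);o[:a.shape[0],:a.shape[1]]=a;o[:b.shape[0],386:386+b.shape[1]]=b[:, :314]
cv2.imwrite('pics/crop.png',o)
E
```

```text
rail
(337, 132) [0.5029 0.0935]
(427, 137) [0.5605 0.0854]
(408, 351) [ 0.5381 -0.0637]
(328, 348) [ 0.4803 -0.0563]
[0.52044231 0.01469174]
caps
(386, 183) [0.5312 0.0619]
(370, 253) [0.5172 0.0133]
(371, 330) [ 0.5142 -0.0293]
vial,pan
(386, 252) [ 0.4647 -0.2848]
(320, 200) [ 0.4382 -0.3309]
(418, 198) [ 0.4368 -0.2611]
(426, 303) [ 0.5159 -0.2531]
(326, 306) [ 0.5182 -0.3287]
[ 0.47728295 -0.29343985]
body
(313, 190) [ 0.4314 -0.336 ]
(425, 183) [ 0.4265 -0.256 ]
(428, 296) [ 0.5113 -0.2514]
(321, 303) [ 0.5169 -0.3328]
dish,timer
(600, 250) [ 0.6833 -0.0043]
```

View pics/crop.png

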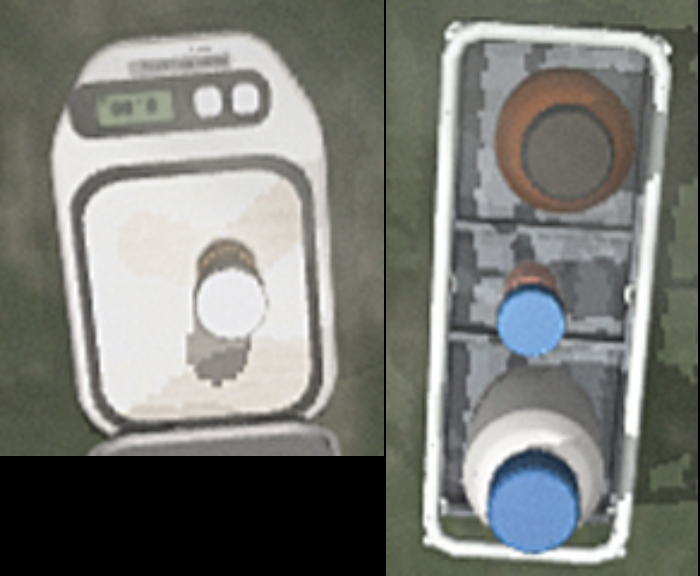

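The rack is turned -8.4° with its centre at (0.520, 0.0147). The scale is turned about 3.8° with the pan centre near (0.477, -0.293). The bottle spacing fits the cell pitch, so I'll move the bottles now.

```bash
cat >> h.py <<'E'
RACK=np.array([.5204,.0147]); ry=np.array([np.sin(np.radians(8.4)),np.cos(np.radians(8.4))])
CELL={'amber':RACK+.0465*ry,'white':RACK-.0465*ry}
a=np.radians(10.6); TR=lambda y:np.array([.471,.317])+y*np.array([-np.sin(a),np.cos(a)])
def pick(xy,z,yaw,up=.17,op=.085):
    arm.grip(op) if abs(arm.current_width()-op)>.003 else 0
    arm.move_to([*xy,up],Rz(yaw)); arm.move_l([*xy,z],feed=.12); arm.grip(0.0)
    print('held',arm.current_width(),arm.current_grasp_force()); arm.move_l([*xy,up],feed=.15)
def place(xy,z,yaw,up=.17,op=.085,low=None):
    arm.move_to([*xy,up],Rz(yaw))
    arm.move_l([*xy,z+.015],feed=.15); arm.move_l([*xy,z],feed=.03)
    print('F',arm.current_force().round(1),'w',arm.current_width()); arm.grip(op); arm.move_l([*xy,up],feed=.2)
E
python3 - <<'E'
from h import *
pick((.5310,.0619),.053,81.6); place(TR(.07),.0025+.048+.001,90); print(arm.current_t())
pick((.5142,-.0295),.053,81.6); place(TR(0),.0025+.048+.001,90); print(arm.current_t())
save('wrist','w3',s=1.3)
arm.move_to([*RACK,.22],Rz(171.6)); save('wrist','w4',s=1.3); print(arm.current_t())
E
```

```text
held 0.03335276189982133 29.647187527734786
F [-0.2  0.2 -0.5] w 0.03322479246507539
12.1667
held 0.038703230928075386 30.00096206786111
F [-0.6 -0.3 -0.5] w 0.038267047079005904
20.95
22.8583
```

View pics/w3.png

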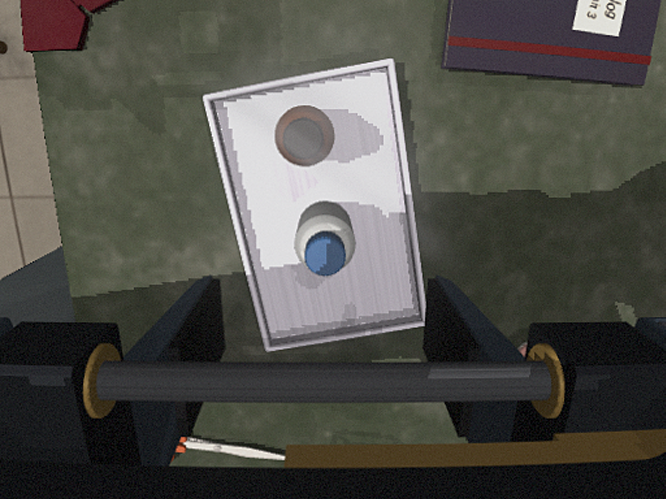

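View pics/w4.png

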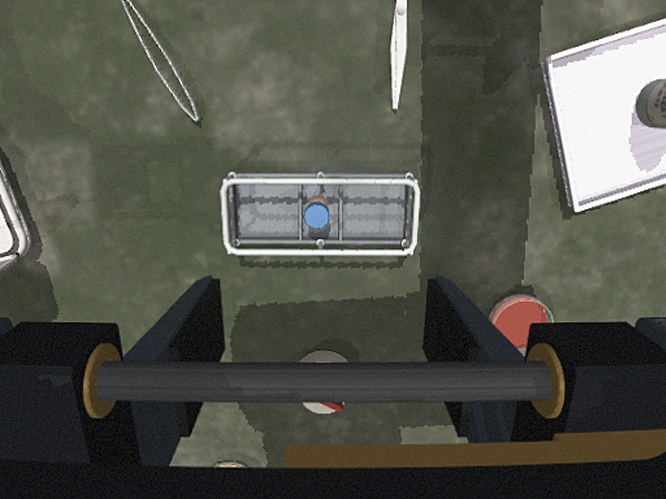

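Both bottles stand upright in the tray (w3 at 1.3×: amber cap (305,138), white bottle's cap (325,254)). The rack holds only the blue vial, with its cap at (316,216). The rail corners are (225,183), (417,181), (415,250), (225,252).

```bash
python3 - <<'E'
from h import *
def f(n,u,v,z,s=1.3):
    p=atz(n,u/s,v/s,z);print((u,v),p[:2].round(4));return p[:2]
c=[f('w4',u,v,.0465) for u,v in((223,182),(416,180),(417,252),(223,254))];print('rail mean',np.mean(c,0))
f('w4',316,216,.053)
print('dividers z16');[f('w4',u,v,.016) for u,v in((301,213),(341,213))]
print('tray');f('w3',305,138,.0785);f('w3',325,254,.0825);print(TR(.07),TR(0))
c=[f('w3',u,v,.0165) for u,v in((205,97),(392,61),(424,324),(267,348))];print(np.mean(c,0))
print(f('w1',374.6,251.7,.023,1.5), arm.current_ee_pos())
E
```

```text
(223, 182) [ 0.4808 -0.0554]
(416, 180) [0.5011 0.0927]
(417, 252) [0.5597 0.0884]
(223, 254) [ 0.5384 -0.0677]
rail mean [0.5200009  0.01449325]
(316, 216) [0.5167 0.0122]
dividers z16
(301, 213) [ 0.5207 -0.002 ]
(341, 213) [0.5257 0.0319]
tray
(305, 138) [0.46   0.3855]
(325, 254) [0.4715 0.317 ]
[0.45812341 0.38580547] [0.471 0.317]
(205, 97) [0.3882 0.41  ]
(392, 61) [0.5171 0.4334]
(424, 324) [0.5514 0.2362]
(267, 348) [0.4245 0.2145]
[0.4702959  0.32354588]
(374.6, 251.7) [ 0.4761 -0.292 ]
[ 0.47608927 -0.29195132] [0.52030613 0.01510008 0.21976584]
```

Everything agrees to within 1 mm. Next come the vials: white to the tray, blue to the pan, then check.

```bash
python3 - <<'E'
from h import *
pick((.4647,-.2848),.043,-176.2,op=.06); place(TR(-.065),.0025+.020+.001,98,op=.06); print(arm.current_t())
pick((.5167,.0122),.025,171.6,op=.05); place((.4767,-.2930),.0445,-176.2,op=.05); print(arm.current_t())
arm.move_l([.4767-.03,-.293,.18],feed=.3); save('wrist','w5',s=1.5); print(arm.current_t())
d=np.load('pics/w5.npz')['im'];cv2.imwrite('pics/w5c.png',cv2.resize(d[40:260,150:350],None,fx=2.7,fy=2.7,interpolation=cv2.INTER_CUBIC))
E
```

```text
held 0.018840361835029535 29.973487544775708
F [ 0.2  0.2 -0.8] w 0.01861736404117083
33.125
held 0.01850674245387898 29.99291095895387
F [ 0.5 -0.5 -0.7] w 0.018515353475561835
42.3167
42.625
```

View pics/w5c.png

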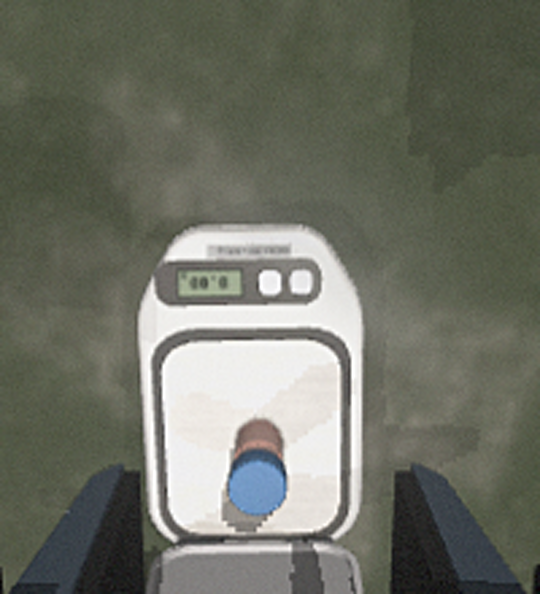

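The blue vial stands on the pan with its cap at (257,484) in the crop. The pan edges are left ~161, right ~342, top ~339 and bottom ~533.

```bash
python3 - <<'E'
from h import *
f=lambda u,v,z:atz('w5',150+u/2.7,40+v/2.7,z)[:2]
print('vial',f(257,484,.071))
L,R,T,B=f(160,435,.023),f(343,435,.023),f(250,339,.023),f(255,533,.023)
print(L,R,T,B,(L+R)/2,(T+B)/2,np.linalg.norm(L-R),np.linalg.norm(T-B))
E
```

```text
vial [ 0.47618727 -0.29123623]
[ 0.47838653 -0.32767656] [ 0.47393832 -0.25965256] [ 0.43963704 -0.29644422] [ 0.51590588 -0.28988052] [ 0.47616242 -0.29366456] [ 0.47777146 -0.29316237] 0.06816928365291186 0.07655075623146848
```

The vial is within about 2 mm of the pan centre, so it stays. Next: the white vial into the rack, then the bottles back into their own cells.

```bash
python3 - <<'E'
from h import *
pick(TR(-.065),.0225,98,op=.05); place(RACK,.0265,171.6,op=.05); print(arm.current_t())
pick(TR(0),.0505,90); place(CELL['white'],.0545,81.6); print(arm.current_t())
pick(TR(.07),.0505,90); place(CELL['amber'],.0545,81.6); print(arm.current_t())
arm.move_to([*RACK,.25],Rz(81.6)); save('wrist','w6',s=1.5); arm.move_to([.35,.1,.25],Rz(81.6)); save('scene','sc1',s=1.5);save('top','top1',s=1.5)
cv2.imwrite('pics/end.png',np.vstack([cv2.resize(cv2.imread('pics/sc1.png')[180:520,180:680],(441,300)),cv2.resize(cv2.imread('pics/top1.png')[150:450,100:600],(441,264))]))
E
```

```text
held 0.01833528729680089 29.97982208695248
F [ 0.5  0.5 -0.1] w 0.0182291482536546
52.7917
held 0.03853935518305945 30.00082234153524
F [ 0.2 -0.6 -0.6] w 0.03856962353434951
62.525
held 0.03354798994517809 29.640282721957192
F [ 0.8  0.4 -1. ] w 0.03342611847080946
71.375
```

View pics/w6.png

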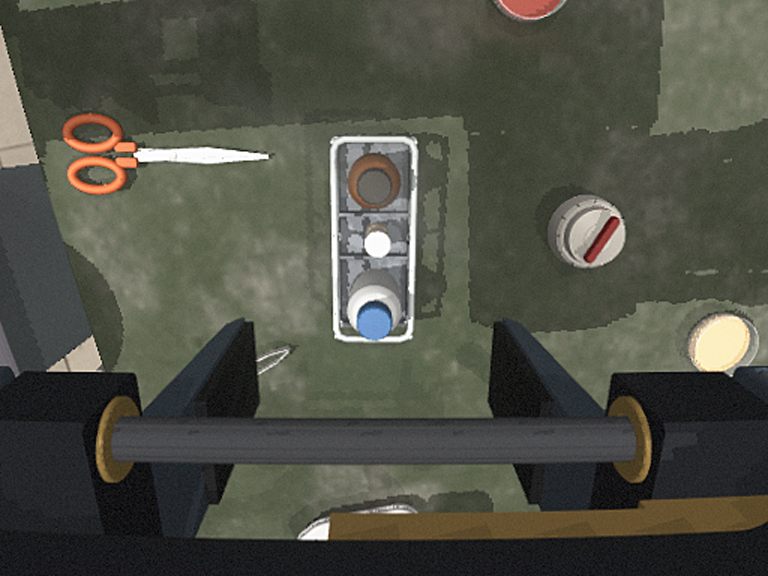

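View pics/end.png

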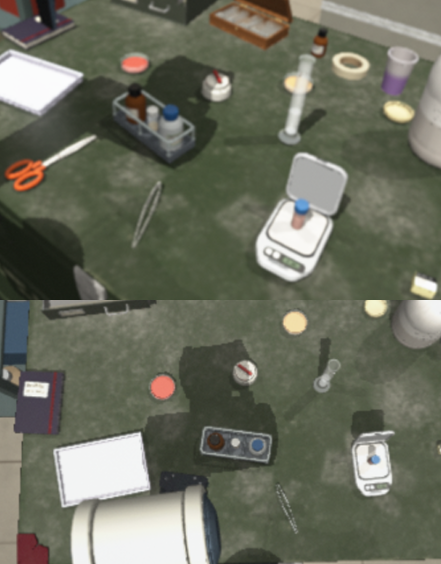

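The final views show the amber bottle (375,185), white vial (377,243) and white bottle (374,320) upright in their cells. The blue vial is on the pan, the tray is empty and the bystanders are where they were.

```bash
python3 -c "
from rig import arm
arm.sleep(.5);print(arm.current_dq(),arm.current_t());print(arm.sign_off())"
```

```text
[ 0.06383488 -0.01883467  0.19935645 -0.04953858 -0.10423653 -0.01197439] 73.2667
the job is handed in; nothing more can be done
None
```

The vials are swapped (blue on the pan within about 2 mm of its centre, white in the rack's middle cell), both bottles are back upright in their own cells, the bystanders look undisturbed in the final pictures, and the job was handed in at 73 s of the 144 s allowed.

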